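# Close the curing frame with the heavy cover

### The arm

A 6-joint arm with a two-finger parallel gripper is mounted at the origin on the work surface. World frame = base frame: x ahead of the robot, y to its left, z up, the work surface at z = 0. Lengths are in m, angles in degrees, forces in N, time in s.
With the tool pointing down it reaches from about 0.25 to 0.725 m from the base axis. Payload 9.7 kg.
Tool frame: the origin (TCP) lies between the finger pads; the fingertips stand 22 mm ahead of it and the grasp point (between the pads) lies 3 mm ahead of it; z points along the fingers, y is the line along which they close (so a half turn about z gives the same grasp; the last joint's range is limited). The gripper opens to 85 mm and grips with 20 to 120 N. Pads are 22 mm wide; open, the fingers measure 114 mm over their backs; the gripper's body (76 mm by 85 mm) begins 54 mm behind the grasp point. The pads swing forward as they close: fully open they stand 13 mm farther back than shut.
Start: joints at [-77.12, 4.979, 10.078, 95.1, 0, 90], TCP at [0.123, -0.536, 0.253] pointing down, gripper open.
Joint ranges: [-179.16, 179.16], [-48.56, 103.87], [-65.8, 70.77], [-126.05, 130.52], [-82.76, 87.17], [-180, 180]. Speed limits (degrees/s): [127.2, 127.2, 147.25, 180, 180, 180].

### API

Orientations are given as [roll, pitch, yaw] about the fixed x, y, z axes, in that order (R = Rz(yaw) Ry(pitch) Rx(roll)).
In Python, from workcell import bot, viewer, finder gives the robot as it stands.
- The arm moves only by the tool move_arm, never from a script. Its arguments are lists of equal length, an entry for each row: "offset": the shift along the tool's x, y, z in cm, a list of three; "twist": the turn, a rotation vector about the tool's x, y, z in rad, a list of three; "grip": the opening, from 0 (shut) to 1 (fully open). In form: {"offset": [[x, y, z], ...], "twist": [[ax, ay, az], ...], "grip": [grip, ...]}. A call has 1 to 5 rows; each row shifts and turns the commanded pose from where the row before left it, along the tool's axes as they then stand; what a row does not reach is not made up. A row lasts 1/10 s, in which the tool goes at most 50 mm and 8.59 degrees, less where a joint would pass 70% of its speed; a pose out of reach is approached as far as the arm can. A call is refused whole if a number of a shift passes 5 or a number of a turn 0.15, either way. A call with a gripper value outside its range is refused whole. The fingers move at their own pace and stop on an object; "force" is the grip in N (left out, the last holds). Time passes only in rows, so rows that do not move let the fingers close. It gives the time, the measured TCP pose, the force, the opening and the grip force at its end, in the units of the state.
- bot.get_obs(): the state, without advancing time (a new reading comes with each control period).
- viewer.camera(name): name is "scene" or "top"; returns a dict with "color" (384x512x3 uint8, red, green, blue), "depth" (384x512 float32, m along the optical axis (not along the pixel's ray), 0 where there is no reading), "vfov" (degrees; the focal length in pixels is half the picture's height over the tangent of half this angle, whatever the lens; pixels are square), "cx", "cy" (the principal point, pixels), "position" and "attitude" of the camera in the world. Camera axes: x right, y down, z forward; pixel columns grow to the right and rows downward; lengths in m; the calibration is good to about 2 mm. A picture is of the moment at which its call begins.
- bot.job_done(): hands the job in; it is judged then, once.
Trained networks look in a picture, given as the dict that the camera call returned (one of the last four; its "shot" number tells which), for a name from the list of things; names that differ only in an ending like _2 or _b are one class to them, and where a whole thing is asked for, a point or a joint stands for the part that bears it (a point fixed in the world has none). Each returns a list of dicts, best first, with "p" (0 to 1); they miss things now and then, are a little off and sometimes report something else, mostly with a low value. They report only what shows in the picture. A call takes as long as a camera call. They do not tell look-alikes from the thing itself.
- finder.boxes_of(picture, thing): "position" ([column, row] in pixels, amid what is visible of it).
- finder.pinpoint(picture, thing): "position" ([column, row] in pixels: a listed point, or the origin of a listed thing).
The state is a dict: "time": time; "q": joint angles; "qd": joint speeds; "joint_efforts": joint torques, N m; "ee_pos": TCP position; "tcp_rot": TCP orientation; "wrist_force": force on the tool from outside, world axes, zero at the start; "torque": the same for the moment, N m; "opening": finger opening in m; "grasp_force": force on a finger pad.
Only numpy, scipy, OpenCV 4.12 (cv2) and the standard library are available. Lean on these libraries where they do the work, as an engineer would, in place of code of your own. Each camera call takes 0.05 s, during which the arm holds its last target. There are 200 camera calls.

### The job

Three look-alike steel covers with black handles lie on sloping stands, but only one is solid; the other two are hollow. Find the heavy one by lifting them and lower it gently, not dropped, onto the open aluminium frame, its pad inside the opening, so that it sits fully seated and level on the rim and lets the glued badge set. The hollow covers must end up lying properly on their own stands, and the other things on the bench must be left where they are.

Things in the scene. Friction and masses are not known exactly. Their poses are not given: they have to be found in the camera images.
- cover_1: one of 3 look-alike covers: steel plate 126 (x) x 106 (y) x 6 mm; on it, central, a black flat-sided handle 14 (x) x 70 (y) x 35 mm tall; below it a rubber pad 9 mm deep (100 x 80 mm, lowest 4 mm 92 x 72). Origin: centre of the plate's underside, z towards the handle; half a turn alike. One cover is solid, 0.74 to 0.94 kg, two are hollow, 0.3 to 0.46 kg: only lifting tells which
- stand_1: fixed plywood stand of cover_1, base 116 x 108 mm. Its face slopes 35 degrees from level, up from the front (-x, nearer the robot, 12 mm high) to the back (+x, 92 mm). The cover lies loose on it on its pad, lower plate edge against an 18 mm ledge (0.5 mm play; a cover let go may slide down to it). Origin: centre of the base on the bench, z up
- stand_1_seat (a point): where the origin of cover_1 lies when it rests on stand_1 (up to 8 mm to the side at the start), mid-slope, 59 mm above the bench; axes as the stand's
- cover_2: one of 3 look-alike covers: steel plate 126 (x) x 106 (y) x 6 mm; on it, central, a black flat-sided handle 14 (x) x 70 (y) x 35 mm tall; below it a rubber pad 9 mm deep (100 x 80 mm, lowest 4 mm 92 x 72). Origin: centre of the plate's underside, z towards the handle; half a turn alike. One cover is solid, 0.74 to 0.94 kg, two are hollow, 0.3 to 0.46 kg: only lifting tells which
- stand_2: fixed plywood stand of cover_2, base 116 x 108 mm. Its face slopes 35 degrees from level, up from the front (-x, nearer the robot, 12 mm high) to the back (+x, 92 mm). The cover lies loose on it on its pad, lower plate edge against an 18 mm ledge (0.5 mm play; a cover let go may slide down to it). Origin: centre of the base on the bench, z up
- stand_2_seat (a point): where the origin of cover_2 lies when it rests on stand_2 (up to 8 mm to the side at the start), mid-slope, 59 mm above the bench; axes as the stand's
- cover_3: one of 3 look-alike covers: steel plate 126 (x) x 106 (y) x 6 mm; on it, central, a black flat-sided handle 14 (x) x 70 (y) x 35 mm tall; below it a rubber pad 9 mm deep (100 x 80 mm, lowest 4 mm 92 x 72). Origin: centre of the plate's underside, z towards the handle; half a turn alike. One cover is solid, 0.74 to 0.94 kg, two are hollow, 0.3 to 0.46 kg: only lifting tells which
- stand_3: fixed plywood stand of cover_3, base 116 x 108 mm. Its face slopes 35 degrees from level, up from the front (-x, nearer the robot, 12 mm high) to the back (+x, 92 mm). The cover lies loose on it on its pad, lower plate edge against an 18 mm ledge (0.5 mm play; a cover let go may slide down to it). Origin: centre of the base on the bench, z up
- stand_3_seat (a point): where the origin of cover_3 lies when it rests on stand_3 (up to 8 mm to the side at the start), mid-slope, 59 mm above the bench; axes as the stand's
- frame: fixed open aluminium frame (shallow box) 130 (x) x 110 (y) x 40 mm tall, walls 10 mm, opening 110 x 90 mm, a small glued wooden badge inside (top 16 mm above the bench). A seated cover's pad hangs in the opening with 5 mm play each side, its plate rests on the rim, long side along the frame's long side. Origin: centre of the base on the bench, z up
- frame_rim (a point): centre of the opening in the plane of the frame's flat rim, 40 mm above the bench; a seated cover's origin lies here. Axes as the frame's
- tape: bystander, not to be disturbed: roll of clear tape lying flat, 100 mm across, 24 mm tall; origin under its middle
- mug: bystander, not to be disturbed: white mug 76 mm across, 85 mm tall; origin under its middle
- scraper: bystander, not to be disturbed: spatula 170 mm long, lying; origin on the tool
- pad: bystander, not to be disturbed: red rubber block 60 x 100 x 22 mm; origin under its middle
- ink: bystander, not to be disturbed: small jar 40 mm across, 65 mm tall, among the stands; origin under its middle
- can: bystander, not to be disturbed: small can 40 mm across, 60 mm tall, among the stands; origin under its middle
- cleaner: bystander, not to be disturbed: clear bottle 60 mm across, 150 mm tall; origin under its middle
- driver: bystander, not to be disturbed: screwdriver 180 mm long, lying; origin on the tool
Not all that is in view belongs to the job. Leave any yellow look-alike of the frame alone. Leave any blue or turquoise look-alike of the cover_3 alone.

How it is judged:
By the outcome, as a careful person would: the job done as asked, in the order asked, and still so for the second after the job is handed in, with the robot touching nothing.
It also fails if it takes over 64 s, if anything falls off the work surface, if the arm or the gripper's body presses on something with over 40 N, if the wrist force passes 120 N, or if a joint passes its speed limit or range.

## Working session

There is one attempt and no reset: what is moved stays moved. The work goes in short steps, Python scripts to look and compute and a tool call to move; the robot and the scene stay as the last step left them, time stands still between calls to the robot, and variables do not carry over. Pictures are saved under pics/ and viewed, at most 10 in all, crops included, and the job is handed in when it is done.

Besides the shell and the picture viewer there is one more tool, called after ">>>" as name(argument=value, ...), one argument or row to a line, values as JSON. move_arm: Moves the arm, as the interface text tells. Its arguments: {"type":"object","properties":{"offset":{"type":"array","items":{"type":"array","items":{"type":"number"}}},"twist":{"type":"array","items":{"type":"array","items":{"type":"number"}}},"grip":{"type":"array","items":{"type":"number"}},"force":{"type":"number"}},"required":["offset","twist","grip"]}

```bash
mkdir -p pics; ls; cat > h.py <<'E'
import numpy as np, cv2
from scipy.spatial.transform import Rotation as R
from workcell import bot, viewer, finder
def f(c): return c["color"].shape[0]/2/np.tan(np.radians(c["vfov"])/2)
def att(c):
    a=np.array(c["attitude"],float)
    return a if a.shape==(3,3) else R.from_euler('xyz',a,degrees=True).as_matrix()
def cloud(c):
    d=c["depth"]; h,w=d.shape; u,v=np.meshgrid(np.arange(w),np.arange(h)); k=f(c)
    P=np.stack([(u-c["cx"])/k*d,(v-c["cy"])/k*d,d],-1)
    P=P@att(c).T+np.array(c["position"]); P[d==0]=np.nan
    return P
def onz(c,uv,z):
    k=f(c); r=att(c)@np.array([(uv[0]-c["cx"])/k,(uv[1]-c["cy"])/k,1]); p=np.array(c["position"])
    return p+r*(z-p[2])/r[2]
E
python3 - <<'E'
from h import *
for n in ("scene","top"):
    c=viewer.camera(n)
    print(n,c["vfov"],c["cx"],c["cy"],c["position"],c["attitude"])
    cv2.imwrite(f"pics/{n}1.png",cv2.resize(c["color"][:,:,::-1],(768,576)))
    np.savez(f"{n}1.npz",P=cloud(c),color=c["color"])
    for t in ("cover_1","stand_1_seat","frame","frame_rim","ink","can","mug","cleaner"):
        for r in finder.pinpoint(c,t): print(t,round(r["p"],2),np.round(r["position"]),np.round(onz(c,r["position"],{"cover_1":.059,"stand_1_seat":.059,"frame_rim":.04}.get(t,0)),3))
print(bot.get_obs())
E
```

```text
pics
scene 47.781842360648554 259.9215974158111 196.06849865271894 [ 1.51646895 -0.23910418  0.71481744] [-122.55308106   -1.12427667   78.39140311]
cover_1 0.93 [321. 210.] [0.609 0.128 0.059]
cover_1 0.89 [266. 268.] [ 0.808 -0.066  0.059]
cover_1 0.73 [386. 173.] [0.449 0.394 0.059]
cover_1 0.61 [393. 189.] [0.539 0.371 0.059]
cover_1 0.56 [235. 211.] [ 0.574 -0.101  0.059]
stand_1_seat 0.59 [395. 190.] [0.549 0.373 0.059]
stand_1_seat 0.33 [264. 191.] [ 0.49  -0.004  0.059]
frame 0.97 [ 74. 273.] [ 0.677 -0.504  0.   ]
frame 0.9 [140. 227.] [ 0.521 -0.354  0.   ]
frame 0.79 [140. 182.] [ 0.275 -0.36   0.   ]
frame_rim 0.85 [ 70. 263.] [ 0.69 -0.5   0.04]
frame_rim 0.72 [142. 215.] [ 0.521 -0.345  0.04 ]
frame_rim 0.66 [136. 170.] [ 0.265 -0.368  0.04 ]
ink 0.79 [273. 230.] [0.598 0.002 0.   ]
ink 0.45 [100. 208.] [ 0.406 -0.47   0.   ]
ink 0.22 [321. 210.] [0.526 0.162 0.   ]
can 0.57 [183. 232.] [ 0.563 -0.241  0.   ]
can 0.42 [ 98. 207.] [ 0.399 -0.477  0.   ]
mug 0.68 [192. 202.] [ 0.417 -0.207  0.   ]
cleaner 0.74 [394. 259.] [0.769 0.273 0.   ]
top 46.19858864760251 259.1661
[... 869 characters left out ...]
 118.] [0.769 0.27  0.   ]
{'time': 0.9, 'q': array([-7.71184290e+01,  4.97825079e+00,  1.00770079e+01,  9.51008698e+01,
        1.51101795e-03,  9.00004152e+01]), 'qd': array([ 0.03364291, -0.0235432 , -0.05573996, -0.09470345, -0.05939765,
        0.00864965]), 'joint_efforts': array([ 6.20217779e-04, -5.20100248e+01,  4.64853323e+01,  1.57592800e-03,
        3.42468445e-05, -1.33960572e-05]), 'ee_pos': array([ 0.12261721, -0.53613615,  0.25327957]), 'tcp_rot': array([-1.79997887e+02, -1.51100264e-03,  1.28811558e+01]), 'wrist_force': array([ 0.3430333 , -0.12756302, -0.11109397]), 'torque': array([-0.01218862,  0.03269988,  0.06526481]), 'grasp_force': 0.0, 'opening': 0.08498814161063678}
```

View pics/top1.png

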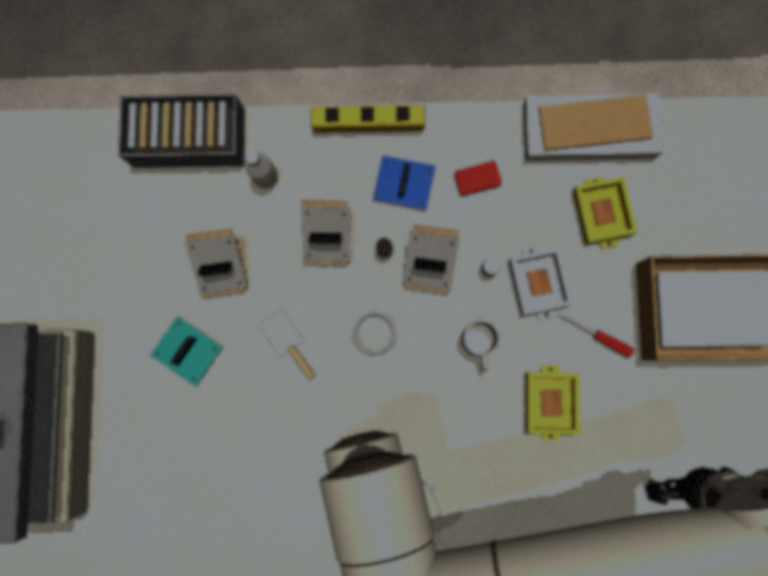

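View pics/scene1.png

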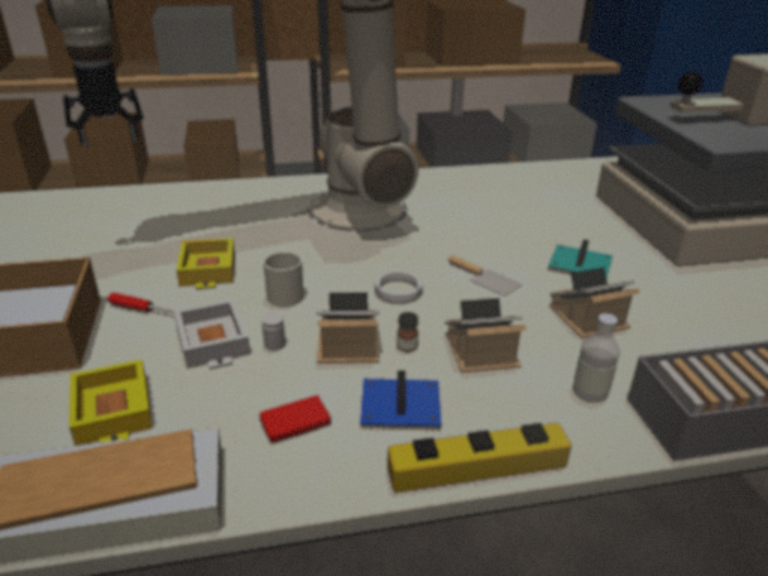

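```bash
cat > m.py <<'E'
from h import *
def plane_fit(Q,n0,it=6):
    n=n0;  m=np.ones(len(Q),bool)
    d=np.median(Q@n)
    for k in range(it):
        t=[.012,.008,.006,.005,.004,.004][k]
        m=np.abs(Q@n-d)<t
        c=Q[m].mean(0); n=np.linalg.svd(Q[m]-c)[2][2]; n*=np.sign(n[2]); d=c@n
    return n,d,m
def cover(P,col,xy,rad=.085):
    k=(np.hypot(P[...,0]-xy[0],P[...,1]-xy[1])<rad)&(P[...,2]>.015)
    Q=P[k]
    n,d,m=plane_fit(Q,np.array([-np.sin(np.radians(35)),0,np.cos(np.radians(35))]))
    h=Q@n-d
    e1=np.cross([0,1,0],n); e1/=np.linalg.norm(e1); e2=np.cross(n,e1)
    A=np.c_[Q[m]@e1,Q[m]@e2].astype(np.float32)
    r=cv2.minAreaRect(A)
    hp=(h>.028)&(h<.042)
    H=Q[hp].mean(0); hr=cv2.minAreaRect(np.c_[Q[hp]@e1,Q[hp]@e2].astype(np.float32))
    c=e1*r[0][0]+e2*r[0][1]+n*d
    return dict(n=n,tilt=np.degrees(np.arccos(n[2])),az=np.degrees(np.arctan2(n[1],n[0]))%360-180,c=c,size=r[1],ang=r[2],H=H,nh=hp.sum(),hrect=hr[1],hang=hr[2],htop=c+0.035*n)
E
python3 - <<'E'
from m import *
np.set_printoptions(precision=4,suppress=True)
for cam in("top","scene"):
  z=np.load(cam+"1.npz");P=z["P"];col=z["color"]
  for nm,xy in dict(A=(.56,.368),B=(.633,.127),C=(.572,-.108)).items():
    try:
        print(cam,nm); [print("  ",k,np.round(v,4)) for k,v in cover(P,col,xy).items() if k!="n"]
    except Exception as e: print(e)
  k=(np.hypot(P[...,0]-.52,P[...,1]+.352)<.1)&(np.abs(P[...,2]-.04)<.008)
  r=cv2.minAreaRect(P[k][:,:2].astype(np.float32)); print(cam,"rim",k.sum(),r,P[k].mean(0))
  k=(np.hypot(P[...,0]-.52,P[...,1]+.352)<.1)&(P[...,2]>.06); print("tall near",P[k].mean(0) if k.any() else 0)
z=np.load("top1.npz")["color"]
a=cv2.resize(z[140:215,110:400,::-1],None,fx=2.75,fy=2.75,interpolation=cv2.INTER_CUBIC); cv2.imwrite("pics/crop1.png",a)
E
```

```text
top A
   tilt 34.7067
   az 7.7481
   c [0.5526 0.362  0.0617]
   size [0.1351 0.1069]
   ang 5.9379
   H [0.537  0.3593 0.0926]
   nh 101
   hrect [0.0152 0.0711]
   hang 6.1048
   htop [0.5328 0.3593 0.0905]
top B
   tilt 34.8133
   az -2.7222
   c [0.617  0.1227 0.0617]
   size [0.105  0.1354]
   ang 87.3493
   H [0.6012 0.1237 0.0917]
   nh 99
   hrect [0.0681 0.0163]
   hang 87.5058
   htop [0.597  0.1236 0.0905]
top C
   tilt 34.7405
   az -8.5189
   c [ 0.5549 -0.1053  0.0617]
   size [0.1059 0.1365]
   ang 82.8715
   H [ 0.5393 -0.1033  0.0919]
   nh 101
   hrect [0.0685 0.0177]
   hang 84.0146
   htop [ 0.5351 -0.1023  0.0905]
top rim 440 ((0.5142571330070496, -0.35018789768218994), (0.13031430542469025, 0.11198354512453079), 11.066007614135742) [ 0.5133 -0.3507  0.0386]
tall near [ 0.5392 -0.2557  0.0608]
scene A
   tilt 30.1851
   az 8.9533
   c [0.5682 0.3645 0.0538]
   size [0.1458 0.1039]
   ang 8.3228
   H [0.5517 0.3561 0.084 ]
   nh 112
   hrect [0.0185 0.0729]
   hang 5.3885
   htop [0.5508 0.3617 0.084 ]
scene B
   tilt 31.152
   az 1.3863
   c [0.6368 0.1241 0.0537]
   size [0.0998 0.1386]
   ang 87.7039
   H [0.6171 0.1196 0.0827]
   nh 139
   hrect [0.0689 0.0111]
   hang 86.946
   htop [0.6187 0.1236 0.0837]
scene C
   tilt 32.4705
   az -1.3441
   c [ 0.5763 -0.1124  0.0499]
   size [0.0982 0.1394]
   ang 83.4593
   H [ 0.5572 -0.107   0.0792]
   nh 138
   hrect [0.0678 0.0122]
   hang 82.1227
   htop [ 0.5575 -0.1119  0.0794]
scene rim 501 ((0.5163710117340088, -0.33734291791915894), (0.13757768273353577, 0.1394384205341339), 11.303199768066406) [ 0.5258 -0.3505  0.037 ]
tall near 0
```

View pics/crop1.png

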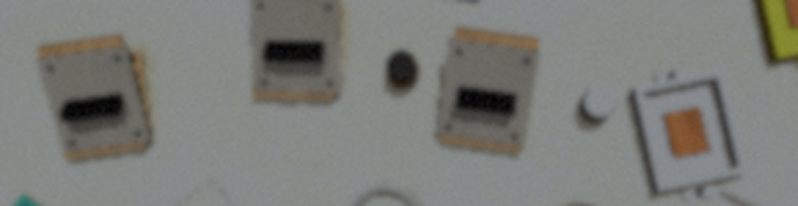

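```bash
cat > p.py <<'E'
from h import *
np.set_printoptions(precision=3,suppress=True)
def Rc(psi,tilt):  # cover orientation -> tool orientation
    M=(R.from_euler('z',psi,degrees=True)*R.from_euler('y',-tilt,degrees=True)).as_matrix()
    return np.c_[M[:,1],M[:,0],-M[:,2]], M
COV=dict(A=((.537,.3593,.0926),7.5),B=((.601,.1237,.0922),-3.0),C=((.539,-.1033,.0922),-8.2))
FR=((.514,-.3505,.04),11.1)
def plan(p,T,N,o=None,straight=False):
    o=o or bot.get_obs(); p0=np.array(o["ee_pos"]); R0=R.from_euler('xyz',o["tcp_rot"],degrees=True)
    rv=(R0.inv()*R.from_matrix(T)).as_rotvec(); w=rv/N
    if straight: Rs=[R0*R.from_rotvec(w*i) for i in range(N)]; offs=[r.inv().apply((p-p0)/N)*100 for r in Rs]
    else:
        d=R0.inv().apply(p-p0); S=sum(R.from_rotvec(w*i).as_matrix() for i in range(N)); offs=[np.linalg.solve(S,d)*100]
    print("N",N,"rot total deg",np.degrees(np.linalg.norm(rv)),"dist",np.linalg.norm(p-p0),"twist/row",w); print(np.round(np.array(offs),2).tolist())
def tgt(k,lift):
    H,psi=COV[k]; T,M=Rc(psi,35); return np.array(H)+M[:,2]*lift,T
def obs():
    o=bot.get_obs(); print(o["time"],o["ee_pos"],o["tcp_rot"],"q",o["q"],"F",o["wrist_force"],"T",o["torque"],o["opening"],o["grasp_force"]); return o
E
python3 - <<'E'
from p import *
p,T=tgt("C",.07); print(p,R.from_matrix(T).as_euler('xyz',degrees=True)); plan(p,T,15); plan(p,T,15,straight=True)
E
```

```text
[ 0.499 -0.098  0.15 ] [145.    0.   81.8]
N 15 rot total deg 76.30613880455542 dist 0.5873320598519081 twist/row [-0.036  0.024 -0.078]
[[3.97, -0.57, 0.83]]
N 15 rot total deg 76.30613880455542 dist 0.5873320598519081 twist/row [-0.036  0.024 -0.078]
[[3.1, -2.29, 0.69], [3.25, -2.07, 0.69], [3.39, -1.84, 0.7], [3.5, -1.59, 0.73], [3.6, -1.35, 0.76], [3.67, -1.09, 0.81], [3.73, -0.83, 0.86], [3.76, -0.57, 0.93], [3.77, -0.32, 1.01], [3.76, -0.06, 1.09], [3.73, 0.19, 1.18], [3.67, 0.43, 1.29], [3.6, 0.67, 1.39], [3.5, 0.89, 1.51], [3.39, 1.1, 1.63]]
```

>>> move_arm(
  offset=[
    [3.97,-0.57,0.83],
    [3.97,-0.57,0.83],
    [3.97,-0.57,0.83],
    [3.97,-0.57,0.83],
    [3.97,-0.57,0.83],
  ],
  twist=[
    [-0.036,0.024,-0.078],
    [-0.036,0.024,-0.078],
    [-0.036,0.024,-0.078],
    [-0.036,0.024,-0.078],
    [-0.036,0.024,-0.078],
  ],
  grip=[1,1,1,1,1],
)

```text
time: 1.4
ee_pos: [0.299, -0.4375, 0.2173]
tcp_rot: [168.5, -4.7, 36.0]
wrist_force: [-0.0, 0.4, 1.3]
opening: 0.0856
grasp_force: 0.0
```

>>> move_arm(
  offset=[
    [3.97,-0.57,0.83],
    [3.97,-0.57,0.83],
    [3.97,-0.57,0.83],
    [3.97,-0.57,0.83],
    [3.97,-0.57,0.83],
  ],
  twist=[
    [-0.036,0.024,-0.078],
    [-0.036,0.024,-0.078],
    [-0.036,0.024,-0.078],
    [-0.036,0.024,-0.078],
    [-0.036,0.024,-0.078],
  ],
  grip=[1,1,1,1,1],
)

```text
time: 1.9
ee_pos: [0.4293, -0.2837, 0.1873]
tcp_rot: [156.1, -4.5, 59.4]
wrist_force: [0.2, 0.3, 0.9]
opening: 0.0856
grasp_force: 0.0
```

```bash
python3 - <<'E'
from p import *
obs(); p,T=tgt("C",.07); plan(p,T,5)
E
```

```text
1.9 [ 0.429 -0.284  0.187] [156.107  -4.467  59.392] q [-36.812 -23.489 -25.909  64.153   6.578  86.107] F [0.248 0.301 0.883] T [0.141 0.304 0.028] 0.08561873147846345 0.0
N 5 rot total deg 24.983022078500774 dist 0.20235953296539852 twist/row [-0.035  0.025 -0.076]
[[3.95, -0.52, 0.82]]
```

>>> move_arm(
  offset=[
    [3.95,-0.52,0.82],
    [3.95,-0.52,0.82],
    [3.95,-0.52,0.82],
    [3.95,-0.52,0.82],
    [3.95,-0.52,0.82],
  ],
  twist=[
    [-0.035,0.025,-0.076],
    [-0.035,0.025,-0.076],
    [-0.035,0.025,-0.076],
    [-0.035,0.025,-0.076],
    [-0.035,0.025,-0.076],
  ],
  grip=[1,1,1,1,1],
)

```text
time: 2.4
ee_pos: [0.4993, -0.0976, 0.1496]
tcp_rot: [145.0, 0.0, 81.9]
wrist_force: [0.1, -0.3, -0.6]
opening: 0.0855
grasp_force: 0.0
```

```bash
python3 - <<'E'
from p import *
obs(); p,T=tgt("C",-.008); plan(p,T,5)
for n in ("top","scene"):
    c=viewer.camera(n); a=c["color"][:,:,::-1]
    b=a[120:230,200:350] if n=="top" else a[150:260,180:330]
    cv2.imwrite(f"pics/{n}2.png",cv2.resize(b,None,fx=3.6,fy=3.6))
cv2.imwrite("pics/both2.png",np.hstack([cv2.resize(cv2.imread(f"pics/{n}2.png"),(400,293)) for n in("top","scene")]))
E
```

```text
2.4 [ 0.499 -0.098  0.15 ] [145.05    0.021  81.851] q [-12.267 -35.492 -41.511  49.099   2.341  86.61 ] F [ 0.148 -0.327 -0.602] T [ 0.055  0.523 -0.036] 0.08545832947631478 0.0
N 5 rot total deg 0.07455497374387773 dist 0.07802954297505325 twist/row [-0. -0.  0.]
[[-0.0, -0.0, 1.56]]
```

View pics/both2.png

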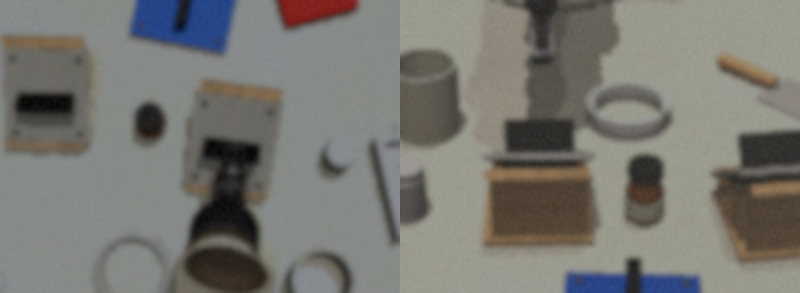

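>>> move_arm(
  offset=[
    [0,0,1.56],
    [0,0,1.56],
    [0,0,1.56],
    [0,0,1.56],
    [0,0,1.56],
  ],
  twist=[
    [0,0,0],
    [0,0,0],
    [0,0,0],
    [0,0,0],
    [0,0,0],
  ],
  grip=[1,1,1,1,0.5],
  force=20,
)

```text
time: 3.0
ee_pos: [0.5434, -0.1062, 0.0854]
tcp_rot: [145.2, -0.0, 81.6]
wrist_force: [0.7, 0.3, 0.7]
opening: 0.0731
grasp_force: 0.0
```

>>> move_arm(
  offset=[
    [0,0,0],
    [0,0,0],
    [0,0,0],
  ],
  twist=[
    [0,0,0],
    [0,0,0],
    [0,0,0],
  ],
  grip=[0.28,0.28,0.28],
)

```text
time: 3.3
ee_pos: [0.5431, -0.1058, 0.0865]
tcp_rot: [145.1, -0.0, 81.7]
wrist_force: [-0.5, -0.7, 0.6]
opening: 0.0283
grasp_force: 0.0
```

```bash
python3 - <<'E'
from p import *
obs(); c=viewer.camera("scene"); a=c["color"][:,:,::-1][150:250,190:310]
c=viewer.camera("top"); b=c["color"][:,:,::-1][120:220,240:360]
cv2.imwrite("pics/c3.png",np.hstack([cv2.resize(x,(400,333),interpolation=cv2.INTER_CUBIC) for x in(a,b)]))
E
```

```text
3.3 [ 0.543 -0.106  0.087] [145.127  -0.019  81.651] q [-12.037 -26.309 -43.157  38.336   2.123  86.984] F [-0.532 -0.659  0.615] T [0.059 0.508 0.009] 0.028339448178866054 0.0
```

View pics/c3.png

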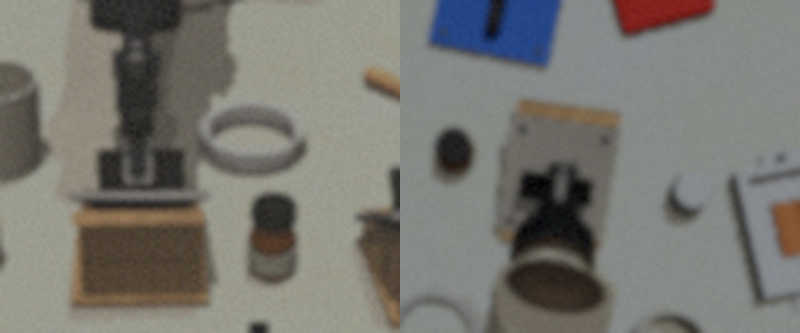

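>>> move_arm(
  offset=[
    [0,0,0],
    [0,0,0],
    [0,0,0],
  ],
  twist=[
    [0,0,0],
    [0,0,0],
    [0,0,0],
  ],
  grip=[0.15,0,0],
  force=20,
)

```text
time: 3.7
ee_pos: [0.5436, -0.1057, 0.0868]
tcp_rot: [145.1, -0.0, 81.7]
wrist_force: [-2.3, 0.1, 6.8]
opening: 0.0138
grasp_force: 22.8
```

>>> move_arm(
  offset=[
    [0,0,0],
    [0,0,0],
    [0,0,0],
  ],
  twist=[
    [0,0,0],
    [0,0,0],
    [0,0,0],
  ],
  grip=[0,0,0],
  force=90,
)

```text
time: 4.0
ee_pos: [0.5435, -0.1057, 0.0869]
tcp_rot: [145.1, -0.0, 81.7]
wrist_force: [-5.9, 0.4, 9.1]
opening: 0.0128
grasp_force: 88.8
```

>>> move_arm(
  offset=[
    [0,0,-0.5],
    [0,0,-1],
    [0,0,-1.5],
    [0,0,-2],
    [0,0,0],
  ],
  twist=[
    [0,0,0],
    [0,0,0],
    [0,0,0],
    [0,0,0],
    [0,0,0],
  ],
  grip=[0,0,0,0,0],
)

```text
time: 4.5
ee_pos: [0.5136, -0.1012, 0.1266]
tcp_rot: [145.3, -0.0, 81.7]
wrist_force: [0.8, -0.3, -6.6]
opening: 0.0126
grasp_force: 90.3
```

>>> move_arm(
  offset=[
    [0,0,0],
    [0,0,0],
  ],
  twist=[
    [0,0,0],
    [0,0,0],
  ],
  grip=[0,0],
)

```text
time: 4.7
ee_pos: [0.514, -0.1012, 0.1244]
tcp_rot: [145.4, -0.0, 81.7]
wrist_force: [0.1, 0.9, -7.3]
opening: 0.0125
grasp_force: 90.3
```

```bash
python3 - <<'E'
from p import *
o=obs(); T,M=Rc(11.1,0)
plan(np.array([.514,-.3505,.175]),T,10,o)
plan(np.array([.514,-.3505,.175]),T,10,o,straight=True)
E
```

```text
4.7 [ 0.514 -0.101  0.124] [145.37   -0.032  81.68 ] q [-12.285 -32.261 -42.384  45.313   2.279  86.753] F [ 0.071  0.888 -7.257] T [ 0.176  1.46  -0.042] 0.012508808838529376 90.27365326881409
N 10 rot total deg 39.561808039129055 dist 0.2543587566577645 twist/row [ 0.06   0.01  -0.033]
[[-2.52, 0.14, -0.45]]
N 10 rot total deg 39.561808039129055 dist 0.2543587566577645 twist/row [ 0.06   0.01  -0.033]
[[-2.47, 0.59, -0.21], [-2.48, 0.49, -0.27], [-2.49, 0.39, -0.32], [-2.5, 0.29, -0.37], [-2.5, 0.18, -0.41], [-2.5, 0.07, -0.44], [-2.5, -0.04, -0.47], [-2.49, -0.15, -0.49], [-2.48, -0.26, -0.5], [-2.47, -0.37, -0.51]]
```

>>> move_arm(
  offset=[
    [0,1.7,-2.4],
    [-2.52,0.14,-0.45],
    [-2.52,0.14,-0.45],
    [-2.52,0.14,-0.45],
    [-2.52,0.14,-0.45],
  ],
  twist=[
    [0,0,0],
    [0.06,0.01,-0.033],
    [0.06,0.01,-0.033],
    [0.06,0.01,-0.033],
    [0.06,0.01,-0.033],
  ],
  grip=[0,0,0,0,0],
)

```text
time: 5.2
ee_pos: [0.5012, -0.2022, 0.1745]
tcp_rot: [159.3, 1.4, 89.5]
wrist_force: [0.9, 0.4, -8.1]
opening: 0.0124
grasp_force: 90.4
```

>>> move_arm(
  offset=[
    [-2.52,0.14,-0.45],
    [-2.52,0.14,-0.45],
    [-2.52,0.14,-0.45],
    [-2.52,0.14,-0.45],
    [-2.52,0.14,-0.45],
  ],
  twist=[
    [0.06,0.01,-0.033],
    [0.06,0.01,-0.033],
    [0.06,0.01,-0.033],
    [0.06,0.01,-0.033],
    [0.06,0.01,-0.033],
  ],
  grip=[0,0,0,0,0],
)

```text
time: 5.7
ee_pos: [0.5107, -0.3275, 0.2008]
tcp_rot: [176.6, 0.6, 99.3]
wrist_force: [0.8, -0.4, -7.4]
opening: 0.0125
grasp_force: 90.4
```

```bash
python3 - <<'E'
from p import *
o=obs(); T,M=Rc(11.1,0)
plan(np.array([.514,-.3505,.135]),T,5,o)
E
```

```text
5.7 [ 0.511 -0.327  0.201] [176.64    0.641  99.296] q [-33.455   9.167   8.79   86.721   1.81   47.276] F [ 0.77  -0.377 -7.427] T [-0.075  0.113 -0.067] 0.012512307253873924 90.35977005958557
N 5 rot total deg 3.8579208679475614 dist 0.0697798167375619 twist/row [ 0.012  0.002 -0.006]
[[-0.46, -0.06, 1.32]]
```

>>> move_arm(
  offset=[
    [-0.46,-0.06,1.32],
    [-0.46,-0.06,1.32],
    [-0.46,-0.06,1.32],
    [-0.46,-0.06,1.32],
    [-0.46,-0.06,1.32],
  ],
  twist=[
    [0.012,0.002,-0.006],
    [0.012,0.002,-0.006],
    [0.012,0.002,-0.006],
    [0.012,0.002,-0.006],
    [0.012,0.002,-0.006],
  ],
  grip=[0,0,0,0,0],
)

```text
time: 6.2
ee_pos: [0.5135, -0.349, 0.1349]
tcp_rot: [180.0, 0.2, 101.0]
wrist_force: [0.7, 0.6, -8.0]
opening: 0.0123
grasp_force: 90.6
```

>>> move_arm(
  offset=[
    [0,0,0],
    [0,0,0],
  ],
  twist=[
    [0,0,0],
    [0,0,0],
  ],
  grip=[0,0],
)

```text
time: 6.4
ee_pos: [0.5137, -0.349, 0.1361]
tcp_rot: [179.9, 0.2, 101.0]
wrist_force: [-0.3, -0.0, -6.7]
opening: 0.0122
grasp_force: 90.3
```

```bash
python3 - <<'E'
from p import *
o=obs(); im=[]
for n in("top","scene"):
    c=viewer.camera(n); P=cloud(c); np.savez(n+"4.npz",P=P,color=c["color"])
    k=(np.hypot(P[...,0]-.514,P[...,1]+.35)<.11)
    z=P[k][:,2]; print(n,np.histogram(z[z>.03],bins=np.arange(.03,.2,.005)))
    k&=(P[...,2]>.095)&(P[...,2]<.122)
    Q=P[k]; print(n,k.sum(),cv2.minAreaRect(Q[:,:2].astype(np.float32)),Q.mean(0),Q.min(0),Q.max(0))
    cc=Q.mean(0); print(np.linalg.svd(Q-cc)[2][2])
    s=np.s_[130:250,310:430] if n=="top" else np.s_[130:260,70:200]
    im.append(cv2.resize(c["color"][:,:,::-1][s],(400,400),interpolation=cv2.INTER_CUBIC))
cv2.imwrite("pics/d4.png",np.hstack(im))
E
```

```text
6.4 [ 0.514 -0.349  0.136] [179.922   0.157 100.965] q [-34.171  13.82    7.14   83.154  -0.056  44.864] F [-0.298 -0.014 -6.678] T [-0.043 -0.072 -0.022] 0.01217835219870661 90.25493144989014
top (array([ 21,  55,  33,   5,   2,  18,  14,   1,   0,   0,   0,   0,   0,
         6, 100, 218,  54,   3,   2,   1,   3,  13,  13,   6,   0,   0,
         0,   3,   1,   2,   3,   5,   4]), array([0.03 , 0.035, 0.04 , 0.045, 0.05 , 0.055, 0.06 , 0.065, 0.07 ,
       0.075, 0.08 , 0.085, 0.09 , 0.095, 0.1  , 0.105, 0.11 , 0.115,
       0.12 , 0.125, 0.13 , 0.135, 0.14 , 0.145, 0.15 , 0.155, 0.16 ,
       0.165, 0.17 , 0.175, 0.18 , 0.185, 0.19 , 0.195]))
top 382 ((0.520366370677948, -0.32034823298454285), (0.0956546738743782, 0.059553299099206924), 10.148398399353027) [ 0.531 -0.312  0.107] [ 0.468 -0.341  0.097] [ 0.572 -0.284  0.12 ]
[-0.005 -0.029 -1.   ]
scene (array([ 83, 308,   9,   9,   3,  27,   3,   0,   0,   0,   0,   0,   0,
         1, 118, 659,  33,  42,  44,  50,  51,  46,  64,   9,   2,   6,
        17,  17,   6,  17,  25,  23,  17]), array([0.03 , 0.035, 0.04 , 0.045, 0.05 , 0.055, 0.06 , 0.065, 0.07 ,
       0.075, 0.08 , 0.085, 0.09 , 0.095, 0.1  , 0.105, 0.11 , 0.115,
       0.12 , 0.125, 0.13 , 0.135, 0.14 , 0.145, 0.15 , 0.155, 0.16 ,
       0.165, 0.17 , 0.175, 0.18 , 0.185, 0.19 , 0.195]))
scene 871 ((0.5171704888343811, -0.34811991453170776), (0.13031893968582153, 0.10589573532342911), 10.979816436767578) [ 0.537 -0.347  0.107] [ 0.446 -0.411  0.099] [ 0.588 -0.286  0.122]
[0.018 0.007 1.   ]
```

View pics/d4.png

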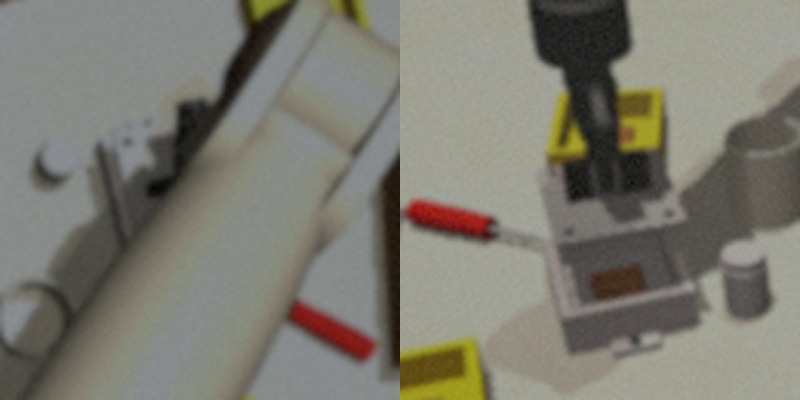

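```bash
python3 - <<'E'
from p import *
for n in("top1","scene1"):
    P=np.load(n+".npz")["P"]
    d=P[...,:2]-np.array([.514,-.3505]); a=np.radians(11.1)
    u=d[...,0]*np.cos(a)+d[...,1]*np.sin(a); v=-d[...,0]*np.sin(a)+d[...,1]*np.cos(a)
    k=(abs(u)<.09)&(abs(v)<.08)&(abs(P[...,2]-.039)<.007)
    for nm,w,e in(("u",u,v),("v",v,u)):
        kk=k&(abs(e)<.04)
        print(n,nm,np.histogram(w[kk]*1000,bins=np.arange(-80,81,4))[0])
P=np.load("scene4.npz")["P"]; u_=None
d=P[...,:2]-np.array([.514,-.3505]); u=d[...,0]*np.cos(a)+d[...,1]*np.sin(a); v=-d[...,0]*np.sin(a)+d[...,1]*np.cos(a)
k=(P[...,2]>.1)&(P[...,2]<.114)&(abs(u)<.09)&(abs(v)<.08)
print(np.histogram(u[k&(abs(v)<.04)]*1000,bins=np.arange(-80,81,4))[0],np.histogram(v[k&(u<.04)&(u>0)]*1000,bins=np.arange(-80,81,4))[0])
E
```

```text
top1 u [ 0  0  0  6 31 32  9  0  0  0  0  0  0  0  0  0  0  0  0  0  0  0  0  0
  0  0  0  0  0  0  0  0  0  8 28 25 12  0  0  0]
top1 v [ 0  0  0  0  0  0 21 22 37  2  0  0  0  0  0  0  0  0  0  0  0  0  0  0
  0  0  0  0  0  0  0 22 28 31  0  0  0  0  0  0]
scene1 u [ 0  0  0  0  7 15 35 40  9  0  0  0  0  0  0  0  0  0  0  0  0  0  0  0
  0  0  0  0  0  0  0  0  0  0 11 22 45 45  6  0]
scene1 v [ 0  0  0  0  0 12 26 27  4  0  0  0  0  0  0  0  0  0  0  0  0  0  0  0
  0  0  0  0  0  0 15 24 22  4  0  0  0  0  0  0]
[ 0  0  0  0  3  1  3  1  2  4  2  3  4  0  4  2  2  2  5  4  3 43 42 26
 27 25 29 26 26 26 24 24 32 30 28 49 35  1  0  0] [ 0  0  0  0  0  0  0 12 15 15 13 12 16 16 13 17 15 13 12 12 14 12 13 16
 12 14 14 16 14  9 13 13 13  8  0  0  0  0  0  0]
```

>>> move_arm(
  offset=[
    [-0.33,0.12,0],
    [0,0,1],
    [0,0,1.5],
    [0,0,1.5],
    [0,0,1],
  ],
  twist=[
    [0,0,0],
    [0,0,0],
    [0,0,0],
    [0,0,0],
    [0,0,0],
  ],
  grip=[0,0,0,0,0],
)

```text
time: 7.0
ee_pos: [0.5148, -0.3518, 0.0834]
tcp_rot: [-180.0, 0.1, 101.0]
wrist_force: [-0.0, 0.4, -7.3]
opening: 0.0126
grasp_force: 90.5
```

>>> move_arm(
  offset=[
    [0,0,0.4],
    [0,0,0.2],
    [0,0,0.1],
    [0,0,0.1],
  ],
  twist=[
    [0,0,0],
    [0,0,0],
    [0,0,0],
    [0,0,0],
  ],
  grip=[0,0,0,0],
)

```text
time: 7.4
ee_pos: [0.5159, -0.3526, 0.0788]
tcp_rot: [179.9, 0.2, 101.0]
wrist_force: [-0.3, -0.2, -7.3]
opening: 0.0129
grasp_force: 90.4
```

>>> move_arm(
  offset=[
    [0,0,0.1],
    [0,0,0.1],
    [0,0,0.1],
  ],
  twist=[
    [0,0,0],
    [0,0,0],
    [0,0,0],
  ],
  grip=[0,0,0],
)

```text
time: 7.7
ee_pos: [0.5157, -0.3525, 0.0754]
tcp_rot: [179.9, 0.2, 101.0]
wrist_force: [-0.7, 0.5, -7.9]
opening: 0.0124
grasp_force: 90.4
```

```bash
python3 - <<'E'
from p import *
o=obs(); im=[]
c=viewer.camera("scene"); P=cloud(c)
k=(abs(P[...,0]-.55)<.03)&(abs(P[...,1]+.345)<.03)&(P[...,2]>.03)
print(np.median(P[k],0),k.sum())
a=c["color"][:,:,::-1][160:260,80:205]; cv2.imwrite("pics/e5.png",cv2.resize(a,(700,560),interpolation=cv2.INTER_CUBIC))
E
```

```text
7.7 [ 0.516 -0.352  0.075] [179.909   0.189 100.964] q [-34.321  15.16    2.015  76.657  -0.068  44.715] F [-0.74   0.457 -7.909] T [ 0.014 -0.006  0.024] 0.012383010615974322 90.40797114372253
[ 0.555 -0.345  0.347] 5057
```

View pics/e5.png

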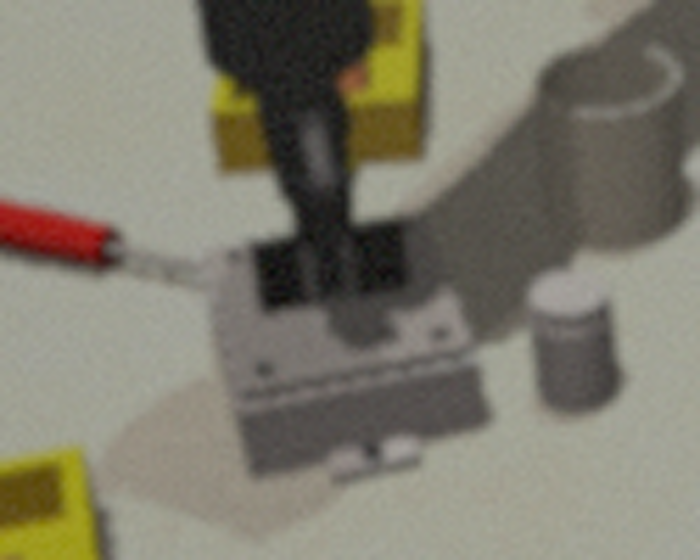

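>>> move_arm(
  offset=[
    [0,0,0.1],
    [0,0,0.1],
  ],
  twist=[
    [0,0,0],
    [0,0,0],
  ],
  grip=[0,0],
)

```text
time: 7.95
ee_pos: [0.5158, -0.3527, 0.074]
tcp_rot: [179.9, 0.2, 101.0]
wrist_force: [-3.3, -0.7, 5.2]
opening: 0.0126
grasp_force: 92.4
```

>>> move_arm(
  offset=[
    [0,0,0.1],
    [0,0,0.05],
  ],
  twist=[
    [0,0,0],
    [0,0,0],
  ],
  grip=[0,0],
)

```text
time: 8.15
ee_pos: [0.5158, -0.3527, 0.074]
tcp_rot: [179.8, 0.3, 101.0]
wrist_force: [-6.1, 2.9, 12.7]
opening: 0.0124
grasp_force: 93.6
```

>>> move_arm(
  offset=[
    [0,0,-0.1],
    [0,0,0],
    [0,0,0],
    [0,0,0],
    [0,0,0],
  ],
  twist=[
    [0,0,0],
    [0,0,0],
    [0,0,0],
    [0,0,0],
    [0,0,0],
  ],
  grip=[0,0,0.1,0.3,0.6],
  force=20,
)

```text
time: 8.65
ee_pos: [0.5161, -0.3527, 0.073]
tcp_rot: [179.9, 0.2, 101.0]
wrist_force: [0.0, -0.1, -0.6]
opening: 0.0387
grasp_force: 0.0
```

>>> move_arm(
  offset=[
    [0,0,0],
    [0,0,-1],
    [0,0,-3],
    [0,0,-5],
    [0,0,-5],
  ],
  twist=[
    [0,0,0],
    [0,0,0],
    [0,0,0],
    [0,0,0],
    [0,0,0],
  ],
  grip=[0.6,0.7,0.7,0.7,0.7],
)

```text
time: 9.15
ee_pos: [0.5149, -0.3517, 0.2145]
tcp_rot: [180.0, 0.1, 101.0]
wrist_force: [0.8, -0.2, 0.1]
opening: 0.0599
grasp_force: 0.0
```

>>> move_arm(
  offset=[
    [0,-5,0],
    [0,-5,0],
    [0,-5,0],
    [0,-4,0],
    [0,0,0],
  ],
  twist=[
    [0,0,0],
    [0,0,0],
    [0,0,0],
    [0,0,0],
    [0,0,0],
  ],
  grip=[0.7,0.7,0.7,0.7,0.7],
)

```text
time: 9.65
ee_pos: [0.3254, -0.3889, 0.2141]
tcp_rot: [179.9, 0.3, 100.8]
wrist_force: [0.1, -1.2, 0.2]
opening: 0.0596
grasp_force: 0.0
```

```bash
python3 - <<'E'
from m import *
from p import obs
o=obs(); im=[]
for n in("top","scene"):
    c=viewer.camera(n); P=cloud(c)
    d=P[...,:2]-np.array([.514,-.3505]); a=np.radians(11.1)
    u=d[...,0]*np.cos(a)+d[...,1]*np.sin(a); v=-d[...,0]*np.sin(a)+d[...,1]*np.cos(a)
    k=(abs(u)<.055)&(abs(v)<.045)&(abs(P[...,2]-.045)<.012)
    Q=P[k]; print(n,k.sum(),Q.mean(0),plane_fit(Q,np.array([0,0,1.]))[:2])
    k=(abs(u)<.09)&(abs(v)<.08)&(abs(P[...,2]-.046)<.005); print(cv2.minAreaRect(P[k][:,:2].astype(np.float32)))
    k=(abs(u)<.06)&(abs(v)<.05)&(P[...,2]>.07)&(P[...,2]<.09); print("handle",P[k].mean(0),k.sum())
    s=np.s_[130:250,200:430] if n=="top" else np.s_[130:260,70:300]
    im.append(cv2.resize(c["color"][:,:,::-1][s],(560,292),interpolation=cv2.INTER_CUBIC))
    if n=="top":
        for nm,xy in dict(A=(.56,.368),B=(.633,.127)).items():
            r=cover(P,0,xy); print(nm,r["H"],r["hang"])
cv2.imwrite("pics/f6.png",np.vstack(im))
E
```

```text
9.65 [ 0.325 -0.389  0.214] [179.917   0.276 100.758] q [-50.049  -1.817  -1.219  90.317  -0.062  29.192] F [ 0.056 -1.189  0.172] T [-0.021 -0.055 -0.031] 0.05958929766157115 0.0
top 794 [ 0.514 -0.35   0.045] (array([-0.004,  0.003,  1.   ]), np.float64(0.041678889576589384))
((0.5138202905654907, -0.3489961624145508), (0.1289369910955429, 0.11007437855005264), 10.981768608093262)
handle [ 0.512 -0.349  0.079] 101
A [0.537 0.36  0.093] 4.0278191566467285
B [0.601 0.122 0.092] 88.16615295410156
scene 543 [ 0.533 -0.348  0.045] (array([0., 0., 1.]), np.float64(0.044043743990796115))
((0.5159251689910889, -0.33714622259140015), (0.130122572183609, 0.13500787317752838), 10.796719551086426)
handle [ 0.521 -0.351  0.076] 147
```

View pics/f6.png

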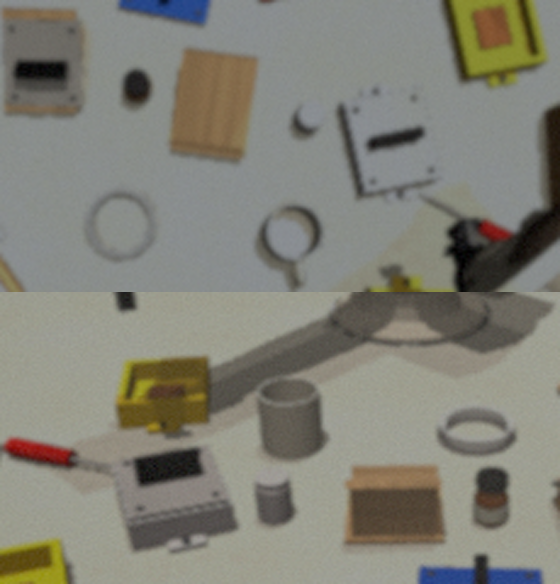

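```bash
python3 -c "
from workcell import bot
print(bot.job_done())"
```

```text
the job is handed in; nothing more can be done
None
```

The solid cover now sits seated and level on the grey aluminium frame, and I have handed the job in at about 10 s of robot time. It was the one nearest the frame and read about 7.4 N (0.75 kg) when lifted, too heavy for a hollow cover, so I did not lift the other two and left them on their stands. I saw no sign of any other object being touched.

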